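# Change the wire feeder over to the orange drive roll

### The arm

A 6-joint arm with a two-finger parallel gripper is mounted at the origin on the work surface. World frame = base frame: x ahead of the robot, y to its left, z up, the work surface at z = 0. Lengths are in mm, angles in rad, forces in N, time in s.
With the tool pointing down it reaches from about 275 to 825 mm from the base axis. Payload 4.9 kg.
Tool frame: the origin (TCP) lies between the finger pads; the fingertips stand 14 mm ahead of it and the grasp point (between the pads) lies 5 mm behind it; z points along the fingers, y is the direction in which the jaws open and shut (so a half turn about z gives the same grasp; the last joint's range is limited). The gripper opens to 85 mm and grips with 20 to 120 N. Pads are 22 mm wide; open, the fingers measure 114 mm over their backs; the gripper's body (76 mm by 85 mm) begins 54 mm behind the grasp point. The pads swing forward as they close: fully open they stand 13 mm farther back than shut.
Start: joints at [1.061, 0.326, -0.193, 1.052, 0, 1.437], TCP at [201.855, 511.638, 245.281] pointing down, gripper open.
Joint ranges: [-2.65, 2.65], [-0.97, 1.79], [-1.3, 1.35], [-1.93, 2.1], [-1.47, 1.37], [-3.14, 3.14]. Speed limits (rad/s): [2.57, 2.57, 3.14, 3.14, 3.14, 3.14].

### API

Orientations are given as a unit quaternion [x, y, z, w].
In Python, from station import sense, get_image, camera_params, sign_off gives the robot as it stands. The module is installed in compiled form; this text tells all that it offers.
- The arm moves only by the shell command python3 -m pendant 'ROWS' [OPENING]. ROWS is JSON, a list of rows, each a list of 4 numbers: the shift along the tool's x, y, z in cm, then the turn about the tool's z in degrees. A call has 1 to 8 rows; each row is the pose to reach, as a shift and turn from the pose commanded when the call began, along the tool's axes at that moment; what a row does not reach only later rows make up. A row lasts 1/12 s, in which the tool goes at most 41.7 mm and 7.16 degrees, less where a joint would pass 70% of its speed; a pose out of reach is approached as far as the arm can. A call with a gripper value outside its range is refused whole. OPENING is the closure, from 0 (fully open) to 1 (shut), set as the call begins (- or left out, the last holds). The fingers move at their own pace and stop on an object; the grip force is fixed at half the most. Time passes only in rows, so rows that repeat a pose let the fingers close. It gives the time, the measured TCP pose, the force and the opening at its end, in the units of the state.
- sense(): the state, without advancing time (a new reading comes with each control period).
- get_image(name): name is "scene" or "top" or "wrist"; returns the picture (480x640x3 uint8, blue, green, red); there is no depth.
- camera_params(name): a dict with "vfov" (degrees; the focal length in pixels is half the picture's height over the tangent of half this angle, whatever the lens; pixels are square), "cx", "cy" (the principal point, pixels), "world_from_camera" (4x4, takes a point from camera to world coordinates); the wrist camera has in their place "mount" (4x4, takes a point from camera to tool coordinates, whose origin is the TCP and whose axes are the flange's). Camera axes: x right, y down, z forward; pixel columns grow to the right and rows downward; lengths in mm; the calibration is good to about 2 mm. A picture is of the moment at which its call begins: read the wrist's pose just before it. camera_params takes no time and is no camera call.
- sign_off(): hands the job in, once; it reports no verdict.
The state is a dict: "clock": time; "joint_pos": joint angles; "joint_vel": joint speeds; "effort": joint torques, N m; "position": TCP position; "tool_rot": TCP orientation; "contact_force": force on the tool from outside, world axes, zero at the start; "torque": the same for the moment, N m; "gripper_width": finger opening in mm.
Only numpy, scipy, OpenCV 4.12 (cv2) and the standard library are available. Lean on these libraries where they do the work, as an engineer would, in place of code of your own. Each camera call takes 0.05 s, during which the arm holds its last target. There are 200 camera calls.

### The job

The welding wire feeder is being changed over to orange-coded wire: first turn its wire-size dial so that the pointer is on the orange mark, then take the orange drive roll from the blue drawer, put it on the feeder's drive hub, turn it until its splines mesh and push it fully home on the gear against the spring ring. Finish still gripping the roll and pressing it home, so that a colleague can screw on the retaining cap; leave the other rolls, the cap and the little carton in the drawer where they are.

Things in the scene. Friction and masses are not known exactly. Their poses are not given: they have to be found in the camera images.
- selector (a joint): the wire-size dial, a black bar knob on the feeder's black panel; a white pointer line runs from its middle to one end. Rad, grows clockwise seen from above, 0 to 2.8. Light friction (about 0.04 N m), no clicks, stays where left. Coloured dots round it: white at 0.35, green at 1.05, orange at 1.75, yellow at 2.45
- selector_grip (a point): point on the dial's axis at the height to grip its bar. Bar 42 x 13 mm, its top 7 mm above this point; the knob's round skirt, 40 mm across, has its top 23 mm below it. Turns with the knob: x axis along the bar to the pointer end, z up. The hub's axis is 95 mm from the dial's
- orange_roll: the orange drive roll, the one to fit: 42 mm diameter, 22 mm wide, 85 to 170 g, lying flat (axis upright) in the drawer, gripped by its rim. Origin: centre of its underside. x and y axes: along the keyways of its splined bore
- orange_bore (a point): centre of the orange roll's upper face, 22 mm above its underside; turns with it. The steel bore, alike all through and every quarter turn, is a cross 30 mm across: four keyways, at least 8 mm wide, along the roll's x and y axes, between four teeth that reach in to a 20 mm circle
- white_roll: a white drive roll of the same size and shape, flat in the drawer, to be left alone. Origin: centre of its underside
- green_roll: a green drive roll of the same size and shape, flat in the drawer, to be left alone. Origin: centre of its underside
- hub_seat (a point): centre of the top face of the dark gear (50 mm across) at the foot of the feeder's drive hub, 136 mm above the bench: the seat for the roll's underside when fully home. Turns with the hub: z up along its axis, x and y along its four lugs. The hub is stiff (worm gear, 0.6 N m); its angle differs from job to job
- hub_nose (a point): tip of the steel hub, 32 mm above the seat. 18 mm core with tapered tip, and four lugs 6 mm wide with rounded tops: a cross 27 mm across, 24 mm tall. The roll meshes when its x and y axes lie along the lugs (any quarter turn, about 0.1 rad and 1 mm of play); else it stops on the lug tops, 24 mm too high
- spring_ring: brass spring ring, 39 mm across, round the hub's foot; free, its top is 4 mm above the seat (origin 3 mm below its top). The roll must push it down these 4 mm to reach the seat: 3 N at first touch, about 8 N at the seat. If let go, it lifts the roll again
- retaining_cap: black knurled screw cap, 34 mm diameter, 24 mm high with its brass thread upwards, in the drawer; to be left alone. Origin: centre of its underside
- carton: small cardboard box 45 x 32 x 30 mm in the drawer; to be left alone. Origin: centre of its underside
- drawer: the blue steel drawer on the bench, fixed: 270 x 240 mm, walls 3 mm thick and 40 mm high (front panel, towards the robot, 62 mm), floor 3 mm. Rolls lie at least 50 mm apart, rim to rim. Origin: centre of its underside
- feeder: the wire feeder, fixed, on its side, door off: case 300 x 460 mm, black panel 110 mm above the bench. In its frame the dial is at (-95, -135) mm and the hub at (0, -135) mm; the plates at its y ends rise to 162 mm, the spool (+y half) to 182, the opened pressure arm (+x side) to 170. Nothing else stands within 55 mm of the hub's axis. Origin: centre of its underside

How it is judged (in metres and radians):
On the way, in this order (a step that is already met when the one before it is completed fails the run):
1. the dial's pointer is on the orange mark (value of joint selector between 1.6 and 1.9 rad), for 0.2 s.
2. the orange roll has meshed: it is on the hub's axis and has slid down over the lugs (horizontal distance between orange_roll and hub_seat below 0.0025 m and angle between orange_roll's own z axis and vertical below 0.06 rad and z of orange_roll in the frame of hub_seat below 0.012 m), for 0.1 s.
At the end, for the whole second after the job is handed in: The dial stands within 0.15 rad of the orange mark (1.75 rad); the orange roll is meshed on the hub, upright, within 2.5 mm of its axis, its underside within 1.5 mm of the seat, with the spring ring pressed down by more than 4 N and the roll still gripped by the fingers (more than 3 N) (all of step 1 and horizontal distance between orange_roll and hub_seat below 0.0025 m and angle between orange_roll's own z axis and vertical below 0.06 rad and z of orange_roll in the frame of hub_seat between -0.002 and 0.0015 m and contact force between the fingers and orange_roll above 3 N and contact force between orange_roll and spring_ring above 4 N); the arm keeps its last pose, push and grip.
It fails at once if the white roll is pushed about (moved over 30 mm) (distance of white_roll from where it was at the start of the episode above 0.03 m).
It fails at once if the green roll is pushed about (moved over 30 mm) (distance of green_roll from where it was at the start of the episode above 0.03 m).
It fails at once if the retaining cap is pushed about (moved over 30 mm) (distance of retaining_cap from where it was at the start of the episode above 0.03 m).
It fails at once if the carton is pushed about (moved over 30 mm) (distance of carton from where it was at the start of the episode above 0.03 m).
It also fails if it takes over 54 s, if anything falls off the work surface, if the arm or the gripper's body presses on something with over 40 N, if the wrist force passes 120 N, or if a joint passes its speed limit or range.

## Working session

There is one attempt and no reset: what is moved stays moved. The work goes in short steps, Python scripts to look and compute and a shell command to move; the robot and the scene stay as the last step left them, time stands still between calls to the robot, and variables do not carry over. Pictures are saved under pics/ and viewed, about 8 in all and at most 12, crops included, and the job is handed in when it is done.

```bash
mkdir -p pics; cat > h.py <<'E'
import numpy as np, cv2
from station import sense, get_image, camera_params
from scipy.spatial.transform import Rotation as R
def cam(name, s=None):
    p=camera_params(name); f=240/np.tan(np.radians(p['vfov'])/2)
    if 'mount' in p:
        s=s or sense(); T=np.eye(4); T[:3,:3]=R.from_quat(s['tool_rot']).as_matrix(); T[:3,3]=s['position']
        W=T@np.array(p['mount'])
    else: W=np.array(p['world_from_camera'])
    return f,p['cx'],p['cy'],W
def ray(c,u,v,z):
    f,cx,cy,W=c; d=W[:3,:3]@np.array([(u-cx)/f,(v-cy)/f,1]); o=W[:3,3]
    return o+d*(z-o[2])/d[2]
def proj(c,P):
    f,cx,cy,W=c; q=W[:3,:3].T@(np.array(P)-W[:3,3]); return np.array([cx+f*q[0]/q[2],cy+f*q[1]/q[2]])
E
python3 - <<'E'
from h import *
s=sense(); print(s)
for n in('top','scene','wrist'):
    p=camera_params(n); print(n,p)
    cv2.imwrite(f'pics/{n}0.png',get_image(n))
E
```

```text
{'clock': 0.0, 'joint_pos': array([ 1.06082699e+00,  3.26975564e-01, -1.93592132e-01,  1.05203264e+00,
       -2.14014457e-05,  1.43660377e+00]), 'joint_vel': array([-0.00167639,  0.00034128, -0.00010303, -0.00026617,  0.00030813,
       -0.00030652]), 'effort': array([ 7.54549401e-04, -4.43393719e+01,  2.62442172e+01,  1.54971593e-02,
       -1.45425256e-04, -6.92283521e-06]), 'position': array([201.55405443, 511.11700647, 244.48145927]), 'tool_rot': array([ 1.86784778e-01,  9.82400444e-01, -8.59007990e-04, -2.75370584e-04]), 'contact_force': array([ 0.11591969, -0.63889279,  0.37341307]), 'torque': array([-0.00043064, -0.03158331, -0.06931966]), 'gripper_width': 85.63770803952343}
top {'vfov': 55.899104221831905, 'cx': 322.1110544281271, 'cy': 254.0726245628197, 'world_from_camera': array([[ 2.48558770e-03, -9.97093038e-01,  7.61531015e-02,
         4.22794426e+02],
       [-9.99990478e-01, -2.75151737e-03, -3.38731811e-03,
        -8.10762166e+01],
       [ 3.58700789e-03, -7.61439569e-02, -9.97090383e-01,
         1.05202671e+03],
       [ 0.00000000e+00,  0.00000000e+00,  0.0000
[... 222 characters left out ...]
e+03],
       [ 9.42493914e-01, -2.42985786e-01,  2.29484486e-01,
        -3.31015556e+02],
       [ 2.02322196e-02, -6.43881902e-01, -7.64857342e-01,
         9.31982882e+02],
       [ 0.00000000e+00,  0.00000000e+00,  0.00000000e+00,
         1.00000000e+00]])}
wrist {'vfov': 62.50317295794505, 'cx': 315.93033603805924, 'cy': 241.26807634482117, 'mount': array([[ 2.04597206e-04, -9.46907462e-01, -3.21506168e-01,
         8.30850990e+01],
       [ 9.99999682e-01, -5.40041390e-05,  7.95425060e-04,
         8.87983709e-01],
       [-7.70556589e-04, -3.21506229e-01,  9.46907150e-01,
        -1.29286054e+02],
       [ 0.00000000e+00,  0.00000000e+00,  0.00000000e+00,
         1.00000000e+00]])}
```

View pics/top0.png

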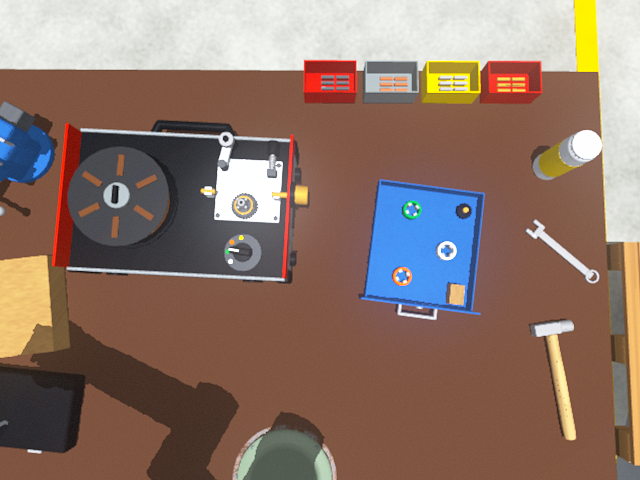

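View pics/wrist0.png

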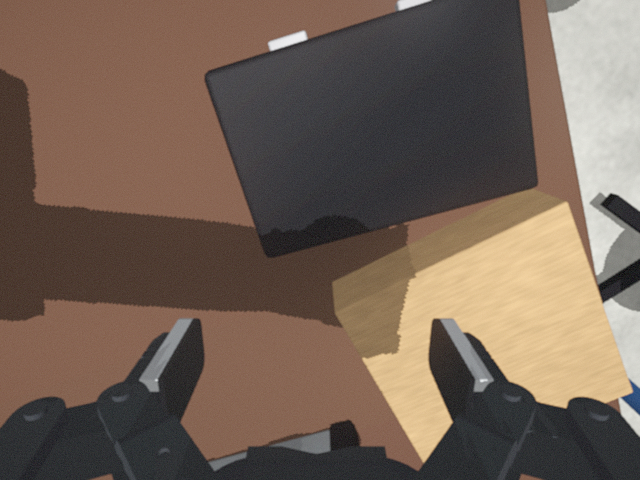

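The top view shows the feeder at left with the hub near (244,205) and the dial near (241,252). The drawer holds orange (402,276), white (447,250) and green (412,210) rolls, the cap (463,211) and the carton (456,293). The wrist view shows only the table and the fingers.

```bash
cat >> h.py <<'E'
def plan(xyz,yaw=None,ref=None):
    """shift (cm, tool axes) and turn (deg) from sensed pose to TCP xyz (mm) with tool-y world angle yaw (mod pi)"""
    s=sense(); M=R.from_quat(s['tool_rot']).as_matrix()
    d=M.T@(np.array(xyz)-s['position'])/10
    t=0
    if yaw is not None:
        cur=np.arctan2(M[1,1],M[0,1]); t=-np.degrees(yaw-cur); t=(t+90)%180-90
    print('shift cm',d.round(2),'turn',round(t,2),'j6',s['joint_pos'][5].round(3), 'clock',s['clock'])
E
python3 - <<'E'
from h import *
c=cam('top')
for n,u,v,z in [('hub',244,205,160),('dial',241,252,140),('or',402,276,25),('wh',447,250,25),('gr',412,210,25),('cap',463,211,27),('carton',456,293,33)]: print(n,ray(c,u,v,z).round(0))
im=cv2.imread('pics/top0.png')
a=cv2.resize(im[130:290,190:300],None,fx=4,fy=4,interpolation=cv2.INTER_CUBIC)[:600]
b=cv2.resize(im[170:320,355:490],None,fx=2.6,fy=2.6,interpolation=cv2.INTER_CUBIC)
k=np.zeros((600,800,3),np.uint8); k[:a.shape[0],:a.shape[1]]=a; k[:b.shape[0],445:445+b.shape[1]]=b[:,:355]
cv2.imwrite('pics/crop.png',k)
h=np.radians(0)
hub=ray(c,244,205,160);dial=ray(c,241,252,140);m=(hub+dial)/2; m[2]=290
yaw=np.arctan2(*(hub-dial)[1::-1]); print(yaw)
plan(m-[90,0,0],np.pi/2)
plan(m-[0,90,0],0)
E
```

```text
hub [589.  72. 160.]
dial [496.  80. 140.]
or [ 452. -266.   25.]
wh [ 511. -369.   25.]
gr [ 603. -291.   25.]
cap [ 601. -407.   27.]
carton [ 414. -386.   33.]
-0.08624534067463824
shift cm [-39.3  -31.31  -4.5 ] turn -21.53 j6 1.437 clock 0.15
shift cm [-50.98 -36.38  -4.49] turn 68.47 j6 1.437 clock 0.15
```

View pics/crop.png

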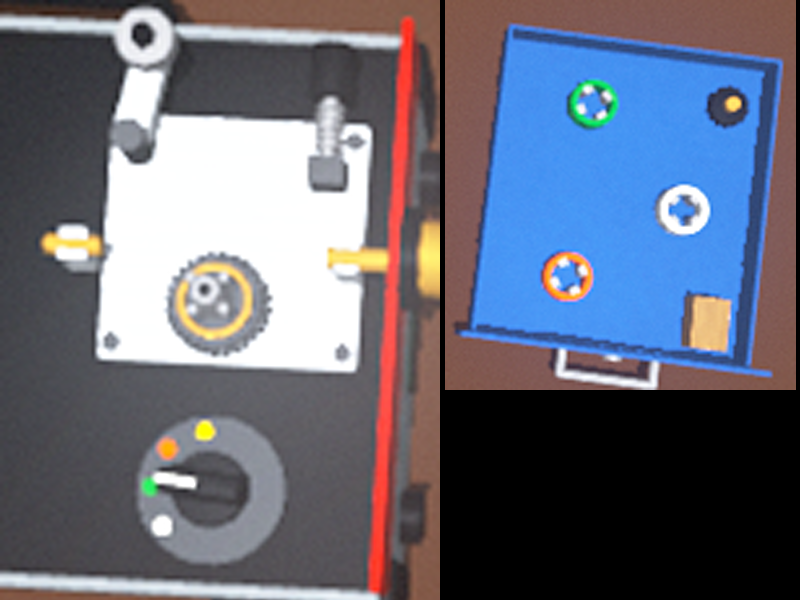

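The crop shows the dial pointer near green (~1.05 rad). The roll keyways and the hub cross are visible but coarse, so I'll move the wrist camera over the dial and hub.

```bash
python3 -m pendant '[[-48.4,-29.9,-4.5,68.5],[-48.4,-29.9,-4.5,68.5],[-48.4,-29.9,-4.5,68.5],[-48.4,-29.9,-4.5,68.5],[-48.4,-29.9,-4.5,68.5],[-48.4,-29.9,-4.5,68.5],[-48.4,-29.9,-4.5,68.5],[-48.4,-29.9,-4.5,68.5]]' 0; python3 -c "
from h import *
plan([542,56,290],0)"
```

```text
clock: 0.82
position: [401.3, 243.6, 271.7]
tool_rot: [0.637, 0.771, -0.0, -0.0]
contact_force: [1.1, 0.7, -0.2]
gripper_width: 85.6
shift cm [-21.07  10.29  -1.83] turn 10.83 j6 1.77 clock 0.8167
```

```bash
python3 -m pendant '[[-21.1,10.3,-1.8,11],[-21.1,10.3,-1.8,11],[-21.1,10.3,-1.8,11],[-21.1,10.3,-1.8,11],[-21.1,10.3,-1.8,11],[-21.1,10.3,-1.8,11],[-21.1,10.3,-1.8,11],[-21.1,10.3,-1.8,11]]'; python3 - <<'E'
from h import *
s=sense(); im=get_image('wrist'); cv2.imwrite('pics/w1.png',im)
import pickle; pickle.dump(s,open('w1.pkl','wb')); plan([542,56,290],0)
E
```

```text
clock: 1.48
position: [543.0, 57.1, 288.9]
tool_rot: [0.707, 0.707, -0.0, -0.001]
contact_force: [0.4, -0.0, 0.1]
gripper_width: 85.2
shift cm [-0.21 -0.02 -0.1 ] turn 0.11 j6 1.54 clock 1.5333
```

View pics/w1.png

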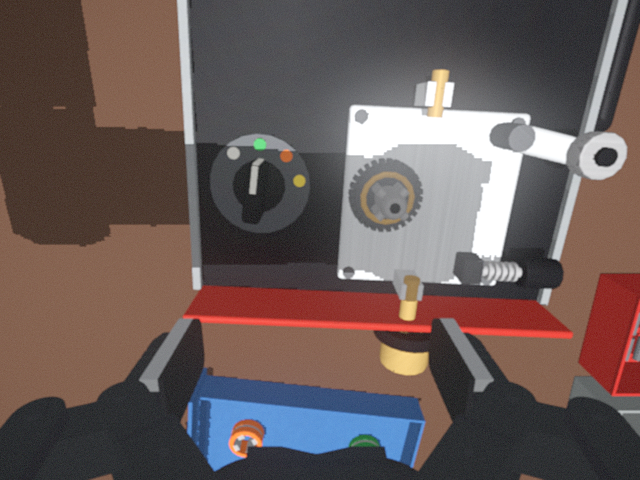

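The wrist view shows the dial at (258,186) with its pointer near green, and the dots white (233,153), green (260,144), orange (286,156) and yellow (299,181). The hub gear is at (386,195). Next I measure these.

```bash
cat > m1.py <<'E'
from h import *
import pickle
im=cv2.imread('pics/w1.png'); s=pickle.load(open('w1.pkl','rb')); c=cam('wrist',s)
hsv=cv2.cvtColor(im,cv2.COLOR_BGR2HSV)
def cc(box,mask):
    x0,y0,x1,y1=box; m=np.zeros_like(mask); m[y0:y1,x0:x1]=mask[y0:y1,x0:x1]; return m
pts=[];
for n,(u,v) in dict(w=(233,153),g=(260,144),o=(286,156),y=(299,181)).items():
    p=im[v-9:v+10,u-9:u+10].astype(float); b=np.median(p.reshape(-1,3),0)
    w=np.abs(p-b).sum(2); w[w<60]=0
    yy,xx=np.mgrid[v-9:v+10,u-9:u+10]; q=((xx*w).sum()/w.sum(),(yy*w).sum()/w.sum())
    pts.append(ray(c,*q,112)[:2]); print(n,np.round(q,1),pts[-1].round(1))
pts=np.array(pts); ang=np.array([.35,1.05,1.75,2.45])
# p = C + r*(cos(phi0-a), sin(phi0-a)) : linear in Cx,Cy,A=r cos phi0,B=r sin phi0
A=[];y=[]
for p,a in zip(pts,ang):
    A+= [[1,0,np.cos(a),np.sin(a)],[0,1,-np.sin(a),np.cos(a)]]; y+=list(p)
x,res,_,_=np.linalg.lstsq(np.array(A),np.array(y),rcond=None)
C=x[:2]; phi0=np.arctan2(x[3],x[2]); print('dial',C.round(1),'r',np.hypot(*x[2:]).round(1),'phi0',phi0.round(3),'res',res)
H,S,V=cv2.split(hsv)
br=cc((345,150,425,240),((H>8)&(H<28)&(S>90)&(V>60)).astype(np.uint8)*255)
p=cv2.convexHull(cv2.findNonZero(br)); e=cv2.fitEllipse(p); print('brass',e,ray(c,*e[0],140).round(1))
# dark gear+... on white plate
g=cc((340,150,430,240),(V<90).astype(np.uint8)*255); g=cv2.morphologyEx(g,cv2.MORPH_CLOSE,np.ones((5,5)))
k=max(cv2.findContours(g,0,1)[0],key=cv2.contourArea); e2=cv2.fitEllipse(cv2.convexHull(k)); print('gear',e2,ray(c,*e2[0],134).round(1))
z=np.hstack([cv2.resize(im[y:y+66,x:x+66],(396,396),interpolation=cv2.INTER_CUBIC) for x,y in((355,162),(225,155))])
cv2.imwrite('pics/z1.png',z)
E
python3 m1.py
```

```text
w [232.9 152.9] [480.  108.1]
g [259.2 148.2] [500.1 111.6]
o [285.6 154.4] [520.  106.9]
y [298.9 180.4] [529.8  87.1]
dial [499.3  82.9] r 30.7 phi0 2.591 res [6.71891292]
brass ((386.6155090332031, 199.765380859375), (46.290775299072266, 51.18426513671875), 77.19490814208984) [593.7  78.1 140. ]
gear ((345.75201416015625, 143.3327178955078), (5.139220714569092, 31.583908081054688), 0.0) [563.9 117.  134. ]
```

View pics/z1.png

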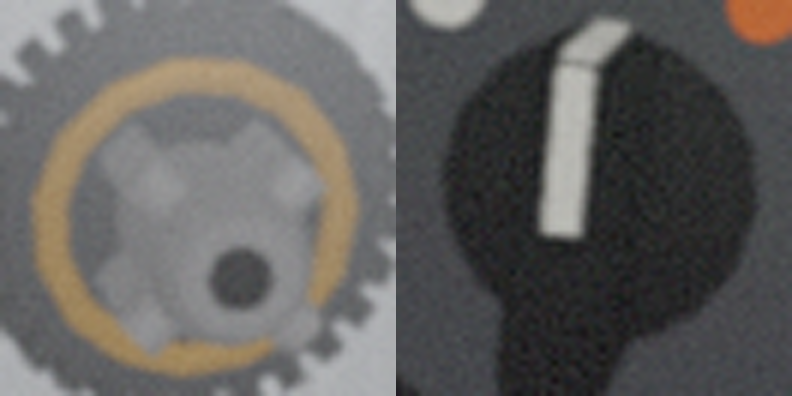

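```bash
python3 - <<'E'
from h import *
import pickle
im=cv2.imread('pics/w1.png'); s=pickle.load(open('w1.pkl','rb')); c=cam('wrist',s)
P=[];
for (u,v),r in (((233,153),8),((260,144),5),((286,156),8),((299,181),8)):
    p=im[v-r:v+r+1,u-r:u+r+1].astype(float)
    w=np.abs(p-np.median(im[120:140,215:240].reshape(-1,3),0)).sum(2) if 0 else np.abs(p-p[0,0]).sum(2); w[w<80]=0
    yy,xx=np.mgrid[v-r:v+r+1,u-r:u+r+1]; P.append(ray(c,(xx*w).sum()/w.sum(),(yy*w).sum()/w.sum(),112)[:2])
A=[];y=[]
for p,a in zip(P,[.35,1.05,1.75,2.45]): A+=[[1,0,np.cos(a),np.sin(a)],[0,1,-np.sin(a),np.cos(a)]]; y+=list(p)
x,res,_,_=np.linalg.lstsq(np.array(A),np.array(y),rcond=None); phi0=np.arctan2(x[3],x[2])
print(x.round(1),phi0,res)
for z in(140,145,150):
    a=ray(c,252.5,194.7,z);b=ray(c,255.2,165.8,z); d=b-a; h=np.arctan2(d[1],d[0])
    print(z,a.round(1),b.round(1),np.hypot(*d[:2]).round(1),'heading',h.round(3),'value',(phi0-h).round(3))
for z in (113,116,119): print('skirt',ray(c,259,186.7,z).round(1), np.round(ray(c,285,186.7,z)-ray(c,233.3,186.7,z),1)[0])
print('nose',ray(c,395.2,208.5,168).round(1),'brass',ray(c,387.5,198.2,140).round(1))
C=x[:2]; plan([C[0],C[1],140],h-np.pi/2)
E
```

```text
[498.6  83.2 -25.8  17.3] 2.552798520029902 [1.63192158]
140 [497.7  81.8 140. ] [500.7 102.2 140. ] 20.7 heading 1.429 value 1.124
145 [498.6  82.8 145. ] [501.4 102.9 145. ] 20.3 heading 1.429 value 1.124
150 [499.4  83.9 150. ] [502.2 103.6 150. ] 19.9 heading 1.429 value 1.124
skirt [498.7  82.4 113. ] 40.2
skirt [499.2  82.9 116. ] 39.8
skirt [499.6  83.5 119. ] 39.5
nose [594.6  78.6 168. ] brass [594.3  79.2 140. ]
shift cm [ 2.51 -4.34 14.9 ] turn 8.25 j6 1.54 clock 1.5333
```

Everything agrees: the dial axis is at (499,83) with its bar top at z≈146 and value ≈1.12. The hub is at (594.4,79). Now I grip the dial.

```bash
python3 -m pendant '[[2.5,-4.3,2,8],[2.5,-4.3,6,8.2],[2.5,-4.3,10,8.2],[2.5,-4.3,13.5,8.2],[2.5,-4.3,14.9,8.2],[2.5,-4.3,14.9,8.2],[2.5,-4.3,14.9,8.2]]' 0; python3 -m pendant '[[0,0,0,0],[0,0,0,0],[0,0,0,0],[0,0,0,0],[0,0,0,0],[0,0,0,0],[0,0,0,0],[0,0,0,0]]' 1; python3 -c "
from h import *
plan([498.6,83.2,140],1.429-np.pi/2)"
```

```text
clock: 2.12
position: [498.3, 84.4, 140.4]
tool_rot: [0.754, 0.657, -0.001, -0.001]
contact_force: [1.1, 0.9, -0.1]
gripper_width: 85.5
clock: 2.78
position: [499.2, 83.3, 141.2]
tool_rot: [0.755, 0.656, -0.0, -0.0]
contact_force: [-2.5, 0.2, 6.2]
gripper_width: 12.2
shift cm [-0.02 -0.06  0.12] turn 0.09 j6 1.73 clock 2.7833
```

```bash
python3 -m pendant '[[0,0,0,6],[0,0,0,12],[0,0,0,18],[0,0,0,24],[0,0,0,30],[0,0,0,36],[0,0,0,36],[0,0,0,36]]'; python3 -m pendant '[[0,0,0,0],[0,0,0,0],[0,0,0,0],[0,0,0,0]]'  0; python3 -c "
from h import *
s=sense();M=R.from_quat(s['tool_rot']).as_matrix();print(np.arctan2(M[1,0],M[0,0]), s['joint_pos'])
plan([594.4,49,270],-np.pi/6); plan([594.4,49,270],0)"
```

```text
clock: 3.45
position: [499.5, 83.1, 141.2]
tool_rot: [0.921, 0.39, 0.0, 0.0]
contact_force: [-1.9, -0.6, 6.2]
gripper_width: 12.1
clock: 3.78
position: [499.6, 83.2, 140.5]
tool_rot: [0.921, 0.39, -0.0, -0.0]
contact_force: [-0.1, -0.2, 0.2]
gripper_width: 59.7
0.8023332244953412 [ 1.92357988e-02  3.46536833e-01 -4.57087410e-01  7.67213236e-01
  2.28431794e-05  2.35849523e+00]
shift cm [  4.13   9.19 -12.95] turn -14.03 j6 2.358 clock 3.7833
shift cm [  4.13   9.19 -12.95] turn -44.03 j6 2.358 clock 3.7833
```

The dial now reads about 1.75. Next comes a close look at the hub with the camera directly above it, plus a check of the dial in the same call.

```bash
python3 - <<'E'
from h import *
plan([536.7,19.2,210])
E
```

```text
shift cm [-2.03  7.12 -6.95] turn 0 j6 2.358 clock 3.7833
```

```bash
python3 -m pendant '[[0,0,-4,0],[-1,3,-7,0],[-2,7.1,-7,0],[-2,7.1,-7,0],[-2,7.1,-7,0],[-2,7.1,-7,0]]' 0; python3 - <<'E'
from h import *
import pickle
s=sense(); im=get_image('wrist'); cv2.imwrite('pics/w2.png',im); pickle.dump(s,open('w2.pkl','wb'))
c=cam('wrist',s); print(s['position'],proj(c,[594.4,79,160]),proj(c,[499,83,146]))
z=cv2.resize(im[0:300,60:460],None,fx=2,fy=2,interpolation=cv2.INTER_CUBIC); cv2.imwrite('pics/z2.png',z)
E
```

```text
clock: 4.28
position: [536.0, 19.5, 209.9]
tool_rot: [0.921, 0.39, -0.001, -0.001]
contact_force: [0.7, 0.0, -1.0]
gripper_width: 85.0
[536.04913013  19.49269614 209.86164973] [318.984705   107.44376132] [179.77392603 237.78567455]
```

View pics/z2.png

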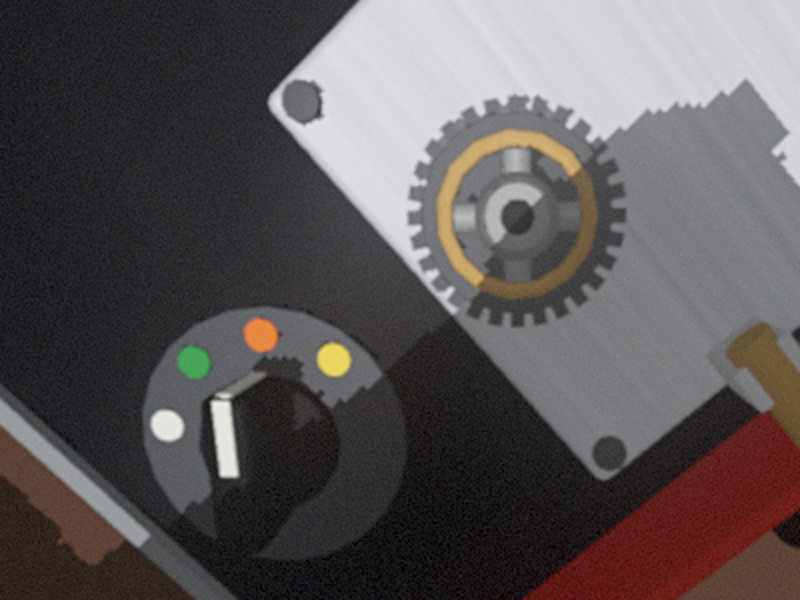

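The crop shows the hub cross almost aligned with the image axes: lugs at (516,160), (568,215), (517,268) and (466,217), centre (517,217). The dial pointer runs from (230,475) to (222,400). Next I compute the numbers.

```bash
python3 - <<'E'
from h import *
import pickle
im=cv2.imread('pics/w2.png'); s=pickle.load(open('w2.pkl','rb')); c=cam('wrist',s)
f=lambda u,v:(u/2+60-.25,v/2-.25)
P=[ray(c,*f(*q),112)[:2] for q in((168,425),(194,361),(261,335),(334,360))]
A=[];y=[]
for p,a in zip(P,[.35,1.05,1.75,2.45]): A+=[[1,0,np.cos(a),np.sin(a)],[0,1,-np.sin(a),np.cos(a)]]; y+=list(p)
x,res,_,_=np.linalg.lstsq(np.array(A),np.array(y),rcond=None); phi0=np.arctan2(x[3],x[2])
d=ray(c,*f(222,400),146)-ray(c,*f(230,476),146); h=np.arctan2(d[1],d[0]); print('dial',x[:2],phi0,res,'heading',h,'value',phi0-h, ray(c,*f(230,476),146))
n=ray(c,*f(517,217),168); print('nose',n)
br=ray(c,*f(517,214),140);print('brass',br)
M=R.from_quat(s['tool_rot']).as_matrix(); hx=np.arctan2(M[1,0],M[0,0])
L=[ray(c,*f(*q),158)[:2] for q in((516,160),(568,215),(517,268),(466,217))]
for a,b in((L[0],L[2]),(L[1],L[3])): print('lug',np.degrees(np.arctan2(*(a-b)[::-1]))%90, np.degrees(hx)%90)
print('ctr lugs',np.mean(L,0))
g=cv2.cvtColor(im,cv2.COLOR_BGR2GRAY).astype(float)
ctr=n.copy()
for z,rs in((160,(10.5,11.5)),(160,(11,12.5))):
    th=np.radians(np.arange(360)); prof=0
    for r in np.linspace(*rs,5):
        uv=np.array([proj(c,[ctr[0]+r*np.cos(t),ctr[1]+r*np.sin(t),z]) for t in th]).astype(np.float32)
        prof=prof+cv2.remap(g.astype(np.float32),uv[:,0].copy(),uv[:,1].copy(),1).ravel()
    l=np.log(prof); F=np.fft.fft(l); print('4fold phase deg',-np.degrees(np.angle(F[4]))/4%90,abs(F[[1,2,3,4,5,6,8]]).round(1))
c2=cam('top'); o=ray(c2,402,276,25); print(o); 
plan([o[0],o[1],230]); print(s['joint_pos'])
E
```

```text
dial [498.07937657  83.80056898] 2.565917059961932 [0.08305826] heading 0.7872335260388303 value 1.7786835339231017 [497.15755238  84.80886029 146.        ]
nose [593.93158541  79.01818247 168.        ]
brass [594.45251539  79.38360216 140.        ]
lug 46.588863369156705 45.920618884443236
lug 46.99680406142217 45.920618884443236
ctr lugs [594.11519937  79.22629815]
4fold phase deg 50.646618 [58.6  5.9 10.6 29.7  5.1  5.8 28.4]
4fold phase deg 49.584587 [61.   8.3  9.4 25.8  6.2  8.  27.9]
[ 451.81083999 -266.05094703   25.        ]
shift cm [-26.4   13.85  -2.03] turn 0 j6 2.238 clock 4.3333
[-1.01520939e-01  3.29076450e-01 -2.83305359e-01  9.60130074e-01
  4.11292936e-04  2.23860596e+00]
```

```bash
python3 - <<'E'
from h import *
plan([534,-278,205],np.radians(82))
E
```

```text
shift cm [-21.54  20.59   0.45] turn 53.98 j6 2.238 clock 4.3333
```

```bash
python3 -m pendant '[[-21.5,20.6,0,-126],[-21.5,20.6,0,-126],[-21.5,20.6,0,-126],[-21.5,20.6,0,-126],[-21.5,20.6,0,-126],[-21.5,20.6,0,-126],[-21.5,20.6,0,-126],[-21.5,20.6,0,-126]]' 0; python3 -c "
from h import *
plan([534,-278,110],np.radians(82))"
```

```text
clock: 5.0
position: [534.8, -280.4, 209.8]
tool_rot: [0.641, 0.768, -0.0, -0.0]
contact_force: [1.0, 0.3, 0.9]
gripper_width: 85.2
shift cm [ 0.25 -0.02  9.98] turn -71.7 j6 0.786 clock 5.0
```

```bash
python3 -m pendant '[[0.2,0,9.8,-72],[0.2,0,9.8,-72],[0.2,0,9.8,-72],[0.2,0,9.8,-72],[0.2,0,9.8,-72],[0.2,0,9.8,-72],[0.2,0,9.8,-72],[0.2,0,9.8,-72]]' 0; python3 -m pendant '[[0,0,0,-7],[0,0,0,-14.7],[0,0,0,-14.7],[0,0,0,-14.7]]' 0; python3 - <<'E'
from h import *
import pickle
s=sense(); im=get_image('wrist'); cv2.imwrite('pics/w3.png',im); pickle.dump(s,open('w3.pkl','wb'))
c=cam('wrist',s); print(s['position'],proj(c,[452,-266,25]))
plan([534,-278,110],np.radians(82))
hsv=cv2.cvtColor(im,cv2.COLOR_BGR2HSV); H,S,V=cv2.split(hsv)
m=((H<14)&(S>150)&(V>90)).astype(np.uint8)*255
k=max(cv2.findContours(m,0,1)[0],key=cv2.contourArea); e=cv2.fitEllipse(cv2.convexHull(k)); print(e,ray(c,*e[0],25))
x,y=map(int,e[0]); print(x-55,y-55)
z=cv2.resize(im[max(0,y-55):y+55,x-55:x+55],None,fx=5,fy=5,interpolation=cv2.INTER_CUBIC); cv2.imwrite('pics/z3.png',z)
E
```

```text
clock: 5.67
position: [534.6, -274.3, 111.7]
tool_rot: [0.193, 0.981, 0.001, -0.001]
contact_force: [0.3, -0.1, 0.3]
gripper_width: 85.4
clock: 6.0
position: [534.8, -274.8, 112.1]
tool_rot: [0.07, 0.998, 0.0, -0.001]
contact_force: [-0.0, 0.1, -0.3]
gripper_width: 85.3
[ 534.78742823 -274.84062358  112.06062062] [308.14389899 106.43899925]
shift cm [ 0.04 -0.3   0.21] turn -0.09 j6 -0.457 clock 6.05Traceback (most recent call last):
  File "<stdin>", line 8, in <module>
ValueError: max() iterable argument is empty
```

View pics/w3.png

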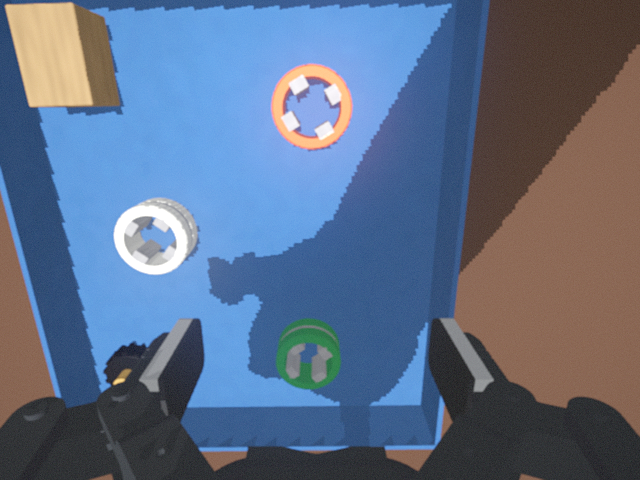

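The orange roll is at (312,107), with white teeth at about (299,84), (334,94), (324,131) and (290,121). Next I measure them precisely.

```bash
python3 - <<'E'
from h import *
import pickle
im=cv2.imread('pics/w3.png'); s=pickle.load(open('w3.pkl','rb')); c=cam('wrist',s)
print(im[107,277],im[84,299])
H,S,V=cv2.split(cv2.cvtColor(im,cv2.COLOR_BGR2HSV))
box=np.zeros(H.shape,bool); box[55:160,262:362]=1
m=(box&(im[...,2].astype(int)>im[...,0].astype(int)+60)).astype(np.uint8)*255
k=cv2.convexHull(cv2.findNonZero(m)); e=cv2.fitEllipse(k); o=ray(c,*e[0],25); print(e,'roll',o, 'diam',np.array(e[1])/396*(s['position'][2]+129-25)/.99)
w=(box&(S<70)&(V>140)).astype(np.uint8); w=cv2.bitwise_and(w,cv2.fillConvexPoly(np.zeros_like(w),k.astype(np.int32),1))
n,lab,st,ct=cv2.connectedComponentsWithStats(w)
P=[]
for i in range(1,n):
    if st[i,4]>30:
        p=ray(c,*ct[i],25)[:2]; P.append(p); d=p-o[:2]; print(ct[i].round(1),st[i,4],np.hypot(*d).round(1),np.degrees(np.arctan2(d[1],d[0])).round(1),np.degrees(np.arctan2(d[1],d[0]))%90)
print('tooth ctr',np.mean(P,0))
M=R.from_quat(s['tool_rot']).as_matrix(); print('hx',np.degrees(np.arctan2(M[1,0],M[0,0])))
plan([o[0],o[1],60])
E
```

```text
[140 199 255] [249 244 247]
((311.3488464355469, 106.25828552246094), (79.83052062988281, 84.59532165527344), 176.97476196289062) roll [ 452.14500809 -264.34346413   25.        ] diam [43.99610201 46.62207351]
[298.7  84.9] 301 12.1 -156.1 23.915982778832216
[332.6  94.2] 267 12.4 110.2 20.23438301287581
[290.4 120.7] 264 13.1 -65.0 24.9975665819849
[323.8 129.8] 251 13.4 21.0 21.0320587291778
tooth ctr [ 452.82475753 -264.4310844 ]
hx 171.931324906412
shift cm [ 8.33 -0.1   5.22] turn 0 j6 -0.457 clock 6.05
```

```bash
python3 -m pendant '[[4,-0.1,1,0],[8.2,-0.1,3,0],[8.2,-0.1,6,0],[8.2,-0.1,8.2,0],[8.2,-0.1,9.3,0],[8.2,-0.1,9.3,0],[8.2,-0.1,9.3,0]]' 0;  python3 -c "
from h import *
plan([452.6,-264.4,19])"
```

```text
clock: 6.63
position: [454.1, -265.8, 19.6]
tool_rot: [0.07, 0.998, 0.0, -0.0]
contact_force: [-0.7, -0.2, 0.3]
gripper_width: 85.7
shift cm [0.17 0.12 0.06] turn 0 j6 -0.53 clock 6.6333
```

```bash
python3 -m pendant '[[0.15,0.1,0,0],[0.15,0.1,0,0],[0.15,0.1,0,0],[0.15,0.1,0,0],[0.15,0.1,0,0],[0.15,0.1,0,0],[0.15,0.1,0,0],[0.15,0.1,0,0]]' 1;  python3 -m pendant '[[0,0,0,0],[0,0,0,0],[0,0,-3,0],[0,0,-7,0],[0,0,-11,0],[0,0,-14,0],[0,0,-14,0],[0,0,-14,0]]'; python3 - <<'E'
from h import *
import pickle
s=sense(); im=get_image('wrist'); cv2.imwrite('pics/w4.png',im); pickle.dump(s,open('w4.pkl','wb'))
print(s['position'])
z=cv2.resize(im[240:440,170:470],None,fx=2.6,fy=2.6,interpolation=cv2.INTER_CUBIC); cv2.imwrite('pics/z4.png',z)
E
```

```text
clock: 7.3
position: [453.2, -265.1, 21.0]
tool_rot: [0.07, 0.998, -0.001, 0.001]
contact_force: [-1.9, 1.8, 8.3]
gripper_width: 39.7
clock: 7.97
position: [453.7, -265.6, 161.8]
tool_rot: [0.07, 0.998, -0.001, 0.002]
contact_force: [0.1, -0.6, -1.5]
gripper_width: 39.8
[ 453.71022252 -265.59751332  161.78964688]
```

View pics/z4.png

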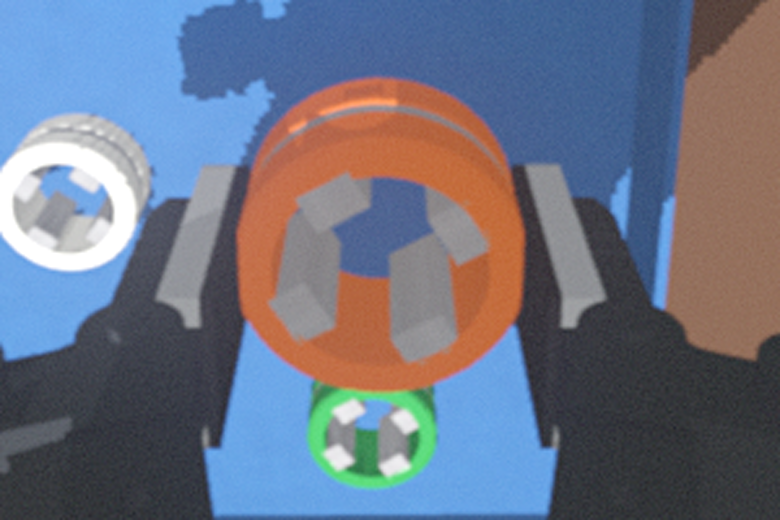

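The roll is held upright and centred. Its tooth tops in the crop are at about (336,203), (460,235), (303,312) and (423,340), so its centre is near (380,272).

```bash
python3 - <<'E'
from h import *
import pickle
s=pickle.load(open('w4.pkl','rb')); c=cam('wrist',s); M=R.from_quat(s['tool_rot']).as_matrix()
f=lambda u,v:((u+.5)/2.6-.5+170,(v+.5)/2.6-.5+240)
z=s['position'][2]+4
Q=[ray(c,*f(*q),z) for q in((336,203),(460,235),(423,340),(303,312))]
ctr=np.mean(Q,0); print('offset tool',M.T@(ctr-s['position']),[np.round(np.hypot(*(q-ctr)[:2]),1) for q in Q])
for a,b in((0,2),(1,3)):
    d=Q[a]-Q[b]; print(np.degrees(np.arctan2(d[1],d[0]))%90)
im=cv2.imread('pics/w4.png'); 
m=(im[...,2].astype(int)>im[...,0].astype(int)*1.8+20); m[:265]=0;m[395:]=0;m[:,:255]=0;m[:,375:]=0
k=cv2.findNonZero(m.astype(np.uint8)); x0,y0,w,h=cv2.boundingRect(k); print('roll bbox',x0,x0+w,y0,y0+h)
u,v=(x0+w/2),y0+h; b=ray(c,u,v,z); print('near edge tool',M.T@(b-s['position']))
print(np.degrees(np.arctan2(M[1,0],M[0,0])), np.degrees(np.arccos(-M[2,2])))
plan([594.2,79.1,215],np.radians(151.2-90))
E
```

```text
offset tool [ 0.09181222  1.10083985 -4.00328195] [np.float64(12.9), np.float64(12.7), np.float64(12.7), np.float64(12.8)]
20.68310087086897
21.771926278205925
roll bbox 261 372 271 391
near edge tool [-20.48635542   1.28670609  -3.91347284]
172.00426718581807 0.29128834844529067
shift cm [-9.25 36.02 -5.52] turn 20.8 j6 -0.531 clock 8.0167
```

```bash
python3 - <<'E'
from h import *
plan([667,39,220],np.radians(152-90))
E
```

```text
shift cm [-17.02  33.06  -6.01] turn 20.0 j6 -0.531 clock 8.0167
```

```bash
python3 -m pendant '[[0,1,-3.5,0],[-1,4,-6,7],[-3,7.5,-6,14],[-5,11,-6,20],[-7,14.5,-6,20],[-9,18,-6,20],[-11,21.5,-6,20],[-13,25,-6,20]]'; python3 -m pendant '[[-2.8,3,0,0],[-6.7,5,0,0],[-6.7,5,0,0],[-6.7,5,0,0],[-6.7,5,0,0]]'; python3 - <<'E'
from h import *
plan([667,39,220],np.radians(152-90))
E
```

```text
clock: 8.68
position: [615.6, -33.0, 216.9]
tool_rot: [0.242, 0.97, -0.0, -0.002]
contact_force: [1.0, -0.4, -1.2]
gripper_width: 40.1
clock: 9.1
position: [697.0, -22.4, 216.3]
tool_rot: [0.242, 0.97, -0.0, -0.003]
contact_force: [0.1, -0.2, -0.9]
gripper_width: 39.7
shift cm [ 5.53  4.01 -0.35] turn -0.0 j6 0.351 clock 9.1
```

```bash
python3 -m pendant '[[2.8,2,-0.3,0],[5.5,4,-0.3,0],[5.5,4,-0.3,0],[5.5,4,-0.3,0],[5.5,4,-0.3,0]]'; python3 - <<'E'
from h import *
import pickle
s=sense(); im=get_image('wrist'); cv2.imwrite('pics/w5.png',im); pickle.dump(s,open('w5.pkl','wb'))
c=cam('wrist',s); print(s['position']); u,v=proj(c,[594.2,79.1,160]).round().astype(int); print(u,v)
a=cv2.resize(im[v-45:v+45,u-45:u+45],(540,540),interpolation=cv2.INTER_CUBIC)
b=cv2.resize(im[260:400,250:380],(260,280))
k=np.zeros((540,800,3),np.uint8); k[:,:540]=a; k[:280,540:]=b; cv2.imwrite('pics/z5.png',k)
E
```

```text
clock: 9.52
position: [667.7, 38.2, 223.1]
tool_rot: [0.242, 0.97, -0.0, 0.0]
contact_force: [0.0, -0.3, -1.4]
gripper_width: 39.9
[667.68641606  38.1725169  223.12906498]
317 105
```

View pics/z5.png

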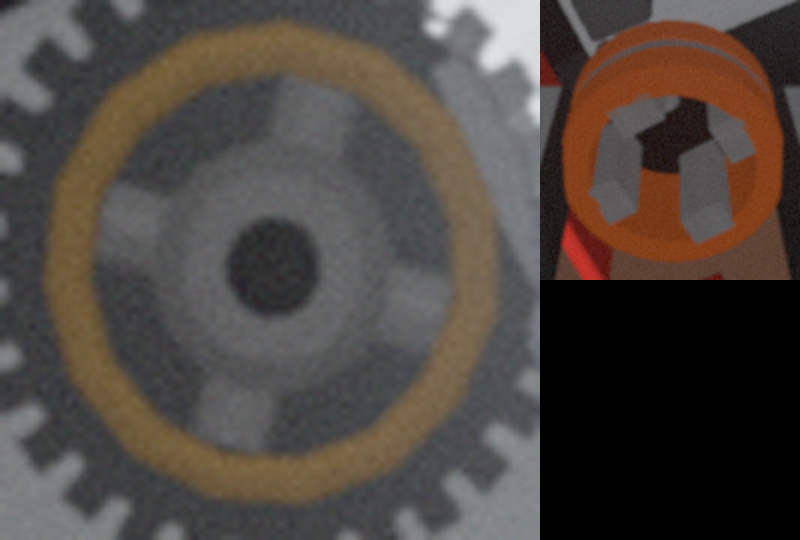

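The hub is clear: its lugs in the crop are at (313,115), (416,308), (236,410) and (133,222), with the nose at (273,267). The roll is still held as before.

```bash
python3 - <<'E'
from h import *
import pickle
s=pickle.load(open('w5.pkl','rb')); c=cam('wrist',s); M=R.from_quat(s['tool_rot']).as_matrix()
f=lambda x,y:(317-45+(x+.5)/6-.5,105-45+(y+.5)/6-.5)
n=ray(c,*f(273,267),168); L=[ray(c,*f(*q),159) for q in((313,115),(416,308),(236,410),(133,222))]
print('nose',n,'lugctr',np.mean(L,0))
im=cv2.imread('pics/w5.png'); H,S,V=cv2.split(cv2.cvtColor(im,cv2.COLOR_BGR2HSV))
m=((H>8)&(H<30)&(S>80)).astype(np.uint8); b=np.zeros_like(m); b[60:150,272:362]=m[60:150,272:362]; b=cv2.morphologyEx(b,cv2.MORPH_OPEN,np.ones((3,3)))
e=cv2.fitEllipse(cv2.convexHull(cv2.findNonZero(b))); print('ring',e,ray(c,*e[0],140))
la=[np.degrees(np.arctan2(*(L[a]-L[b2])[1::-1]))%90 for a,b2 in((0,2),(1,3))]; print('lug ang',la)
g=lambda x,y:(250+(x-540+.5)/2-.5,260+(y+.5)/2-.5)
Q=[ray(c,*g(*q),s['position'][2]+4) for q in((635,118),(733,140),(708,223),(613,200))]; ctr=np.mean(Q,0)
ra=[(np.degrees(np.arctan2(*(Q[a]-Q[b2])[1::-1]))+45)%90 for a,b2 in((0,2),(1,3))]; print('key ang',ra,'off tool',M.T@(ctr-s['position']))
hub=(n+np.mean(L,0))/2; d=M.T@(hub-ctr); print('shift roll->hub tool mm',d, 'TCP target',s['position']+M@[d[0],d[1],0])
E
```

```text
nose [593.87042733  79.1131843  168.        ] lugctr [593.77649683  79.3284385  159.        ]
ring ((316.3646240234375, 103.40521240234375), (74.11972045898438, 79.56965637207031), 176.43783569335938) [593.2958592   79.10582167 140.        ]
lug ang [np.float64(46.60346340614558), np.float64(45.98472398034963)]
key ang [np.float64(47.924161694014714), np.float64(47.083393586192585)] off tool [ 0.29825204  0.9378536  -4.00049731]
shift roll->hub tool mm [84.20668964  0.63075065 63.60568295] TCP target [593.64416872  78.28373091 223.10567433]
```

```bash
python3 -m pendant '[[3,0,0,1],[6,0.1,0,1],[8.4,0.1,0,1],[8.4,0.1,0,1],[8.4,0.1,0,1],[8.4,0.1,0,1],[8.4,0.1,0,1]]'; python3 - <<'E'
from h import *
plan([593.6,78.3,192]); print(sense()['tool_rot'])
E
```

```text
clock: 10.15
position: [596.2, 78.0, 222.7]
tool_rot: [0.251, 0.968, 0.0, 0.001]
contact_force: [0.8, 1.1, -0.4]
gripper_width: 39.7
shift cm [ 0.25 -0.1   3.07] turn 0 j6 0.515 clock 10.15
[2.51098566e-01 9.67961338e-01 4.27209851e-05 5.97507174e-04]
```

```bash
python3 -m pendant '[[0,0,1.5,0],[0,0,3,0],[0,0,3,0],[0,0,3,0],[0,0,3,0],[0,0,3,0]]'; python3 - <<'E'
from h import *
plan([593.6,78.3,182])
E
```

```text
clock: 10.65
position: [596.0, 78.7, 193.5]
tool_rot: [0.251, 0.968, 0.0, 0.001]
contact_force: [0.6, 0.2, -0.6]
gripper_width: 39.7
shift cm [ 0.19 -0.15  1.15] turn 0 j6 0.515 clock 10.65
```

```bash
for i in 1 2; do python3 -m pendant "[[0.1,-0.05,0,0],[0.1,-0.05,0,0]]"; done; python3 - <<'E'
from h import *
for i in range(4): get_image('wrist'); plan([593.6,78.3,182])
E
```

```text
clock: 10.82
position: [594.3, 79.0, 193.3]
tool_rot: [0.25, 0.968, 0.0, 0.0]
contact_force: [0.4, 0.1, -0.9]
gripper_width: 39.9
clock: 10.98
position: [592.7, 79.1, 192.9]
tool_rot: [0.25, 0.968, 0.0, 0.0]
contact_force: [0.2, -0.6, -1.5]
gripper_width: 40.0
shift cm [-0.11 -0.04  1.08] turn 0 j6 0.515 clock 11.0333
shift cm [-0.11 -0.04  1.08] turn 0 j6 0.515 clock 11.0833
shift cm [-0.11 -0.03  1.07] turn 0 j6 0.515 clock 11.1333
shift cm [-0.11 -0.04  1.06] turn 0 j6 0.515 clock 11.1833
```

```bash
python3 -m pendant '[[-0.1,-0.04,0,0],[-0.1,-0.04,0,0],[-0.1,-0.04,0.5,0],[-0.1,-0.04,1.05,0],[-0.1,-0.04,1.05,0],[-0.1,-0.04,1.05,0]]'; python3 - <<'E'
from h import *
plan([593.6,78.3,172])
E
```

```text
clock: 11.68
position: [593.1, 78.2, 181.3]
tool_rot: [0.25, 0.968, -0.0, -0.001]
contact_force: [0.6, 0.3, -1.1]
gripper_width: 39.8
shift cm [-0.04  0.03  0.93] turn 0 j6 0.514 clock 11.6833
```

```bash
python3 -m pendant '[[0,0,0.3,0],[0,0,0.6,0],[0,0,0.6,0],[0,0,0.6,0]]';  python3 -m pendant '[[0,0,0.3,0],[0,0,0.6,0],[0,0,0.6,0],[0,0,0.6,0]]'
```

```text
clock: 12.02
position: [593.4, 78.2, 175.8]
tool_rot: [0.25, 0.968, -0.0, -0.0]
contact_force: [0.3, -0.7, -0.9]
gripper_width: 39.9
clock: 12.35
position: [593.3, 78.2, 169.8]
tool_rot: [0.25, 0.968, -0.0, -0.0]
contact_force: [-0.2, -0.9, -1.3]
gripper_width: 39.8
```

```bash
python3 -m pendant '[[0,0,0.3,0],[0,0,0.6,0],[0,0,0.6,0],[0,0,0.6,0]]';  python3 -m pendant '[[0,0,0.3,0],[0,0,0.6,0],[0,0,0.6,0],[0,0,0.6,0]]'
```

```text
clock: 12.68
position: [593.3, 78.2, 163.7]
tool_rot: [0.25, 0.968, -0.0, -0.0]
contact_force: [0.1, -0.0, -1.1]
gripper_width: 39.6
clock: 13.02
position: [593.6, 78.2, 158.1]
tool_rot: [0.25, 0.968, 0.0, 0.0]
contact_force: [1.0, -0.5, -0.7]
gripper_width: 39.9
```

```bash
python3 -m pendant '[[0,0,0.1,0],[0,0,0.2,0],[0,0,0.2,0],[0,0,0.2,0]]';  python3 -m pendant '[[0,0,0.1,0],[0,0,0.2,0],[0,0,0.2,0],[0,0,0.2,0]]'
```

```text
clock: 13.35
position: [593.6, 78.3, 156.4]
tool_rot: [0.25, 0.968, 0.0, 0.0]
contact_force: [-0.4, 0.1, 3.7]
gripper_width: 39.8
clock: 13.68
position: [593.6, 78.3, 154.5]
tool_rot: [0.25, 0.968, 0.0, 0.0]
contact_force: [-1.9, -0.6, 5.8]
gripper_width: 39.7
```

```bash
python3 -m pendant '[[0,0,0.1,0],[0,0,0.1,0],[0,0,0.1,0],[0,0,0.1,0]]';  python3 -m pendant '[[0,0,0.1,0],[0,0,0.1,0],[0,0,0.1,0],[0,0,0.1,0]]'
```

```text
clock: 14.02
position: [593.6, 78.2, 153.9]
tool_rot: [0.25, 0.968, 0.0, 0.0]
contact_force: [-3.4, -0.2, 8.3]
gripper_width: 39.6
clock: 14.35
position: [593.6, 78.3, 153.9]
tool_rot: [0.25, 0.968, 0.0, 0.001]
contact_force: [-5.8, 0.1, 14.2]
gripper_width: 39.7
```

```bash
python3 -m pendant '[[0,0,0.05,0],[0,0,0.05,0],[0,0,0.05,0],[0,0,0.05,0],[0,0,0.05,0],[0,0,0.05,0]]';  python3 - <<'E'
from h import *
a=get_image('scene'); b=get_image('top')
c=cam('scene'); u,v=proj(c,[560,80,150]).round().astype(int)
cb=cam('top'); p,q=proj(cb,[560,80,150]).round().astype(int)
cv2.imwrite('pics/z6.png',np.hstack([cv2.resize(a[v-50:v+50,u-50:u+50],(400,400),interpolation=cv2.INTER_CUBIC),cv2.resize(b[q-50:q+50,p-50:p+50],(400,400),interpolation=cv2.INTER_CUBIC)]))
s=sense(); print(s['position'],s['contact_force'],s['gripper_width'],s['clock'])
E
```

```text
clock: 14.85
position: [593.6, 78.2, 153.9]
tool_rot: [0.25, 0.968, 0.0, 0.001]
contact_force: [-7.0, -0.2, 17.2]
gripper_width: 39.6
[593.63158166  78.24217667 153.85633207] [-6.5619112  -0.25513442 18.06323976] 39.569433052215324 14.95
```

View pics/z6.png

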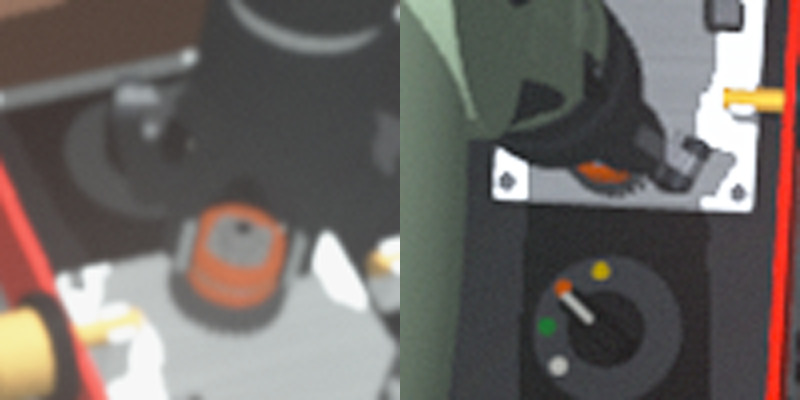

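The scene crop shows the roll down on the gear with the hub's nose protruding. The top crop shows the pointer on the orange dot. Handing in.

```bash
python3 -c "
from station import sign_off; print(sign_off())"
```

```text
the job is handed in; nothing more can be done
None
```

The dial is on the orange mark and the orange roll is on the hub, meshed and pressed home. I handed the job in at about 15 s with the fingers still gripping and pressing. The sign-off gave no verdict.

- **Dial:** I turned it about 36° clockwise. It measured 1.75–1.78 rad afterwards, and the last top view shows the pointer on the orange dot.
- **Meshing:** I lined the roll's keyways up with the hub's lugs to within about 1° from the wrist camera. It then slid down with no resistance until it touched the spring ring, at tool height (TCP z) about 158 mm.
- **Seating:** The roll stopped at TCP z 153.9 mm, about 4 mm below that touch, which matches the ring's travel. Pressing further only raised the force, from 8 to 17–18 N, so it is on the seat. The last scene view shows it on the gear with the hub tip showing through.
- **Grip:** The opening held at 39.6 mm with the roll clamped. That is slightly below the 42 mm roll diameter, though it did not change from pick-up to hand-in.
- **Disagreements:** A sideways force of about 6–7 N built up while pressing; I left it because the position did not move. The wrist camera also showed about 1 mm of sideways offset for the gripped roll. I took this as calibration error and cancelled it by measuring the roll and hub in the same picture.
- **Other parts:** I did not touch the other rolls, the cap or the carton as far as I could see, but I did not check the drawer again at the end.

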